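# Sort solid from hollow hold-down weights at the inspection bench

### The arm

A 6-joint arm with a two-finger parallel gripper is mounted at the origin on the work surface. World frame = base frame: x ahead of the robot, y to its left, z up, the work surface at z = 0. Lengths are in m, angles in rad, forces in N, time in s.
With the tool pointing down it reaches from about 0.3 to 0.775 m from the base axis. Payload 14.6 kg.
Tool frame: the origin (TCP) lies between the finger pads; the fingertips stand 17 mm ahead of it and the grasp point (between the pads) lies 2 mm behind it (manip.tip_extent is the distance from the TCP to the fingertips, in m); z points along the fingers, y is the line along which they close (so a half turn about z gives the same grasp; the last joint's range is limited). The gripper opens to 85 mm and grips with 20 to 120 N. Pads are 22 mm wide; open, the fingers measure 114 mm over their backs; the gripper's body (76 mm by 85 mm) begins 54 mm behind the grasp point. The pads swing forward as they close: fully open they stand 13 mm farther back than shut.
Start: joints at [1.171, 0.3, 1.521, -0, 1.321, -0.067], TCP at [0.18, 0.52, 0.248] pointing down, gripper open.
Joint ranges: [-3.03, 3.03], [-0.79, 2.21], [0.23, 2.52], [-1.04, 4.18], [0, 3.07], [-2.55, 2.55]. Speed limits (rad/s): [2.22, 2.22, 2.57, 3.14, 3.14, 3.14].

### API

Orientations are given as a unit quaternion [x, y, z, w].
In Python, from plant import manip gives the robot as it stands.
- The arm moves only by the tool drive_effector, called after ">>>" in YAML: its name, and indented under it one key for each argument. Schema: {"type":"object","properties":{"ticks":{"type":"array","items":{"type":"object","properties":{"jaw":{"type":"number"},"pos":{"type":"array","items":{"type":"number"},"minItems":3,"maxItems":3},"rz":{"type":"number"}},"additionalProperties":false,"required":["jaw"]},"minItems":1,"maxItems":20},"grip_n":{"type":"number"},"only":{"type":"string"},"quiet":{"type":"boolean"},"lines":{"type":"string"}},"required":["ticks"],"additionalProperties":false}. ticks is a list of rows, 1 to 20 of them, each an object with the fields jaw (the finger opening in m), pos (a list: dx, dy, dz in normalised numbers (1 is 600 mm)), rz (a turn about the tool's z in a scale on which 1.0 is 2 rad); a field left out counts as zero (the opening has to be given); each row shifts and turns the commanded pose from where the row before left it, along the tool's axes as they then stand; what a row does not reach is not made up. A row lasts 1/8 s, in which the tool goes at most 0.0625 m and 0.188 rad, less where a joint would pass 70% of its speed; a pose out of reach is approached as far as the arm can. The fingers move at their own pace and stop on an object; grip_n is the grip in N (left out, the last holds). Time passes only in rows, so rows that do not move let the fingers close. The tool returns the time, the measured TCP pose, the force, the opening and the grip force at its end. only (a regular expression) keeps the lines of the reply that match it, lines (a string "A,B") keeps lines A to B, and quiet returns only ok. A shift or turn number past 1, either way, is cut back to 1. Input that does not fit is refused with a message, and nothing moves.
- manip.sense(): the state, without advancing time (a new reading comes with each control period).
- manip.grab_frame(name): name is "side" or "top"; returns a dict with "color" (480x640x3 uint8, red, green, blue), "fx", "fy", "cx", "cy" (pixels), "R" (3x3) and "t" (3): a world point X has camera coordinates R X + t. Camera axes: x right, y down, z forward; pixel columns grow to the right and rows downward; lengths in m; the calibration is good to about 2 mm. A picture is of the moment at which its call begins. There is no depth.
- manip.finish_job(): hands the job in; it is judged then, once.
The state is a dict: "time_s": time; "joint_positions": joint angles; "dq": joint speeds; "joint_efforts": joint torques, N m; "tool_pos": TCP position; "tcp_rot": TCP orientation; "force": force on the tool from outside, world axes, zero at the start; "ft_torque": the same for the moment, N m; "width": finger opening in m; "gripper_force": force on a finger pad.
Only numpy, scipy, OpenCV 4.12 (cv2) and the standard library are available. Lean on these libraries where they do the work, as an engineer would, in place of code of your own. Each camera call takes 0.05 s, during which the arm holds its last target. There are 200 camera calls.

### The job

Lift the empty tray off the stack and set it down flat on the white plate. The tray beneath holds four to six steel hold-down weights that look alike: feel by lifting which are solid and which are hollow, and put every solid one in the deep bin and every hollow one in the shallow bin, on the bin's floor and not on top of one another. Then put the empty tray back, squarely seated on the four posts of the emptied tray, and leave the bottle and the screwdriver at the back undisturbed.

Things in the scene. Friction and masses are not known exactly. Their poses are not given: they have to be found in the camera images.
- parts_tray: black parts tray fixed to the bench, 210 mm (its x) x 140 mm (its y), floor 4 mm thick, walls 24 mm high and 4 mm thick; at each corner stands a 10 x 10 mm stacking post, 62 mm high, its outer faces flush with the tray's outer sides. Origin: centre of its underside.
- top_tray: loose empty black tray, 230 (its x) x 160 mm, 350 g, steel bar along x over the middle. Walls (4 mm thick) span 0 to 30 mm above the origin, floor 10 to 14 mm: a 10 mm skirt below it. Stacked, the floor rests on the parts tray's post tops, skirt outside them (6 mm play each side), axes parallel, origin 52 mm above that tray's. Origin: centre of the skirt's lower edge.
- tray_bar (a point): centre of the top tray's carrying bar: 100 mm long along the tray's x, 12 mm wide, 14 mm high, 63 mm above the tray's origin; open below between two uprights whose centres are 45 mm each way from the middle.
- plate: white plate fixed to the bench, 230 mm (its x) x 165 mm (its y), 6 mm thick, beside the parts tray (either side). Origin: centre of its underside.
- deep_bin: the deep bin: grey plastic open box fixed to the bench, 210 mm (its x) x 100 mm (its y), walls 55 mm high and 5 mm thick, floor 5 mm thick, covered by a 2 mm liner. Origin: centre of its underside, on the bench. It may be on either side of the bench.
- shallow_bin: the shallow bin: grey plastic open box fixed to the bench, 210 mm (its x) x 100 mm (its y), walls 24 mm high and 5 mm thick, floor 5 mm thick, covered by a 2 mm liner. Origin: centre of its underside, on the bench. It may be on either side of the bench.
- weight_a: steel hold-down weight: a 40 x 40 x 32 mm square block with a round knob (22 mm diameter, 20 mm tall) standing on its top, 52 mm tall in all. Origin: centre of the block's underside; z runs up through the knob. Either solid (370 to 510 g) or hollow (110 to 150 g), which cannot be seen. Starts upright in the parts tray. May be absent.
- weight_b: steel hold-down weight: a 40 x 40 x 32 mm square block with a round knob (22 mm diameter, 20 mm tall) standing on its top, 52 mm tall in all. Origin: centre of the block's underside; z runs up through the knob. Either solid (370 to 510 g) or hollow (110 to 150 g), which cannot be seen. Starts upright in the parts tray. May be absent.
- weight_c: steel hold-down weight: a 40 x 40 x 32 mm square block with a round knob (22 mm diameter, 20 mm tall) standing on its top, 52 mm tall in all. Origin: centre of the block's underside; z runs up through the knob. Either solid (370 to 510 g) or hollow (110 to 150 g), which cannot be seen. Starts upright in the parts tray. May be absent.
- weight_d: steel hold-down weight: a 40 x 40 x 32 mm square block with a round knob (22 mm diameter, 20 mm tall) standing on its top, 52 mm tall in all. Origin: centre of the block's underside; z runs up through the knob. Either solid (370 to 510 g) or hollow (110 to 150 g), which cannot be seen. Starts upright in the parts tray. May be absent.
- weight_e: steel hold-down weight: a 40 x 40 x 32 mm square block with a round knob (22 mm diameter, 20 mm tall) standing on its top, 52 mm tall in all. Origin: centre of the block's underside; z runs up through the knob. Either solid (370 to 510 g) or hollow (110 to 150 g), which cannot be seen. Starts upright in the parts tray. May be absent.
- weight_f: steel hold-down weight: a 40 x 40 x 32 mm square block with a round knob (22 mm diameter, 20 mm tall) standing on its top, 52 mm tall in all. Origin: centre of the block's underside; z runs up through the knob. Either solid (370 to 510 g) or hollow (110 to 150 g), which cannot be seen. Starts upright in the parts tray. May be absent.
- deep_liner: the fixed rubber liner pad, 198 x 88 x 2 mm, that covers the inner floor of the deep bin; its top is 7 mm above the bench. Origin: that of the bin.
- shallow_liner: the fixed rubber liner pad, 198 x 88 x 2 mm, that covers the inner floor of the shallow bin; its top is 7 mm above the bench. Origin: that of the bin.
- bottle: clear bottle, 52 mm diameter, 120 mm tall, standing at the back of the bench; origin at the centre of its underside. Not to be disturbed.
- driver: screwdriver lying at the back of the bench, its origin at its middle, its shaft along its x. Not to be disturbed.

How it is judged:
By the outcome, as a careful person would: the job done as asked, in the order asked, and still so for the second after the job is handed in, with the robot touching nothing.
Of weight_a, weight_b, weight_c, weight_d, weight_e, weight_f only 4 to 6 are there at a start; the rules pass over those that are not, and their reading is None.
At some moment in a run one of weight_a, weight_b, weight_c, weight_d, weight_e, weight_f may be knocked a few centimetres aside while the robot is not near it.
Once in a run the grip may slacken for a moment while it holds something.
It also fails if it takes over 210 s, if anything falls off the work surface, if the arm or the gripper's body presses on something with over 40 N, if the wrist force passes 120 N, or if a joint passes its speed limit or range.

## Working session

There is one attempt and no reset: what is moved stays moved. The work goes in short steps, Python scripts to look and compute and a tool call to move; the robot and the scene stay as the last step left them, time stands still between calls to the robot, and variables do not carry over. Pictures are saved under pics/ and viewed, at most 14 in all, crops included, and the job is handed in when it is done.

```bash
ls; mkdir -p pics; python3 - <<'E'
from plant import manip
import cv2
for n in("top","side"):
    f=manip.grab_frame(n); cv2.imwrite(f"pics/{n}0.png",f["color"][:,:,::-1]); print(n,f["fx"],f["fy"],f["cx"],f["cy"],f["R"],f["t"])
print(manip.sense())
E
```

```text
pics
plant.py
top 551.2331549426979 551.2331549426979 316.8032997061985 241.48834535136479 [[-0.01966386 -0.9997994  -0.00380765]
 [-0.99621091  0.0199157  -0.08465926]
 [ 0.08471811  0.00212849 -0.99640269]] [0.0031958  0.64121124 1.10178808]
side 509.926947744186 509.926947744186 320.5236390685675 236.06801816750507 [[ 0.99949505 -0.02980892  0.01100295]
 [-0.00620922 -0.52283443 -0.85241164]
 [ 0.0311622   0.8519129  -0.52275552]] [-0.62254452  0.08867095  0.95078967]
{'time_s': 0.1, 'joint_positions': array([ 1.17141667e+00,  3.00436316e-01,  1.52153673e+00,  1.16305699e-05,
        1.32071196e+00, -6.65910747e-02]), 'dq': array([ 6.95673415e-04, -2.57276777e-03, -1.34716238e-03,  4.83034027e-04,
       -4.89515097e-05, -1.66041943e-03]), 'joint_efforts': array([ 2.51683232e-03, -5.44371593e+01, -3.62371230e+01,  4.12694033e-05,
        2.93249352e-03, -4.28069015e-06]), 'tool_pos': array([0.17959157, 0.51964079, 0.24775915]), 'tcp_rot': array([ 1.65628924e-01,  9.86187995e-01, -5.30121826e-04, -1.31585083e-04]), 'force': array([0.70883348, 0.57010987, 0.45428932]), 'ft_torque': array([-0.02197509, -0.03962321,  0.01008268]), 'gripper_force': 0.0, 'width': 0.08570443733557875}
```

View pics/top0.png

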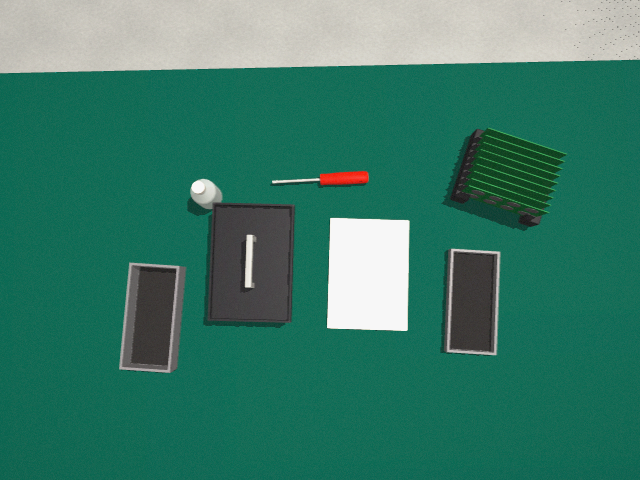

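View pics/side0.png

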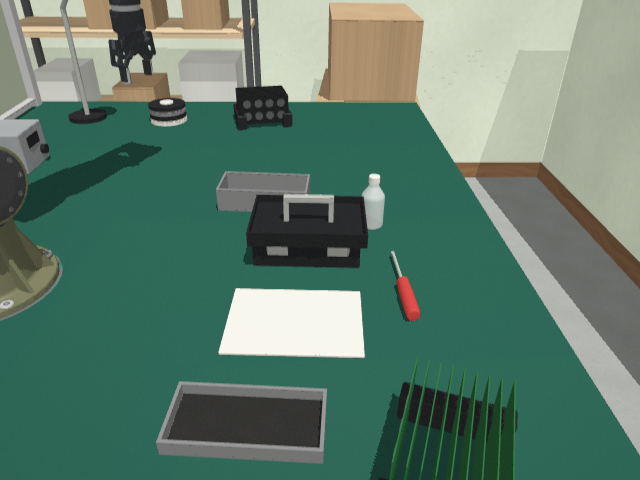

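The top view shows the stacked tray centred about (250,263) with its bar at (249,262), the white plate at (368,275), the deep bin on the left at (152,317) and the shallow bin on the right at (472,302). The bottle, at (205,193), stands right by the tray's corner, and the driver is at (320,180). Next I measure the corners.

```bash
cat > h.py <<'E'
import numpy as np, cv2
from plant import manip
from scipy.spatial.transform import Rotation as Ro
def grab(n,save=None):
    f=manip.grab_frame(n)
    if save: cv2.imwrite("pics/"+save,f["color"][:,:,::-1])
    return f
def ray(f,uv,z):
    uv=np.atleast_2d(uv).astype(float)
    d=np.c_[(uv[:,0]-f["cx"])/f["fx"],(uv[:,1]-f["cy"])/f["fy"],np.ones(len(uv))]
    R,t=np.array(f["R"]),np.array(f["t"]); c=-R.T@t; w=d@R
    return c+w*((z-c[2])/w[:,2])[:,None]
def proj(f,X):
    p=np.atleast_2d(X)@np.array(f["R"]).T+np.array(f["t"])
    return np.c_[f["fx"]*p[:,0]/p[:,2]+f["cx"],f["fy"]*p[:,1]/p[:,2]+f["cy"]]
def rect(f,mask,z):
    cs,_=cv2.findContours(mask.astype(np.uint8),cv2.RETR_EXTERNAL,cv2.CHAIN_APPROX_NONE)
    c=max(cs,key=cv2.contourArea)[:,0]
    P=ray(f,c,z)[:,:2]
    (x,y),(a,b),th=cv2.minAreaRect((P*1000).astype(np.float32))
    if a<b: a,b,th=b,a,th+90
    return x,y,a,b,(th+90)%180-90
def tool():
    s=manip.sense(); R=Ro.from_quat(s["tcp_rot"]).as_matrix()
    return np.array(s["tool_pos"]),R,s
def go(target,yaw=None):
    """delta in tool axes to world target TCP; yaw = desired world angle (deg) of the tool y (mod 180)"""
    p,R,s=tool(); d=R.T@(np.array(target)-p); out=d
    if yaw is not None:
        cur=np.degrees(np.arctan2(R[1,1],R[0,1])); e=(yaw-cur+90)%180-90
        print("toolz turn",round(-np.radians(e),3),"q6",round(s["joint_positions"][5],2))
    print("d tool",np.round(d,4),"at",np.round(p,4),"axes x",np.round(R[:,0],2),"y",np.round(R[:,1],2))
E
python3 - <<'E'
from h import *
f=grab("top"); im=f["color"].astype(int); b=im.min(2); r,g,bl=im[...,0],im[...,1],im[...,2]
m=(b>200); m[:150]=0; print("plate",rect(f,m,.006))
m=(abs(r-g)<25)&(b>75); m2=m.copy(); m2[:, :420]=0; m2[:235]=0; print("shallow",rect(f,m2,.024))
m3=m.copy(); m3[:,195:]=0; m3[:250]=0; print("deep rim approx",rect(f,m3,.055))
m4=(im.max(2)<75)&(abs(r-g)<20); m4[:,:195]=0;m4[:,310:]=0;m4[:150]=0; print("tray",rect(f,m4,.082))
m5=(b>150); m5[:,:225]=0;m5[:,275:]=0;m5[:220]=0;m5[310:]=0; print("bar",rect(f,m5,.052+.07))
c=cv2.resize(f["color"][170:385,110:305,::-1],None,fx=2.7,fy=2.7,interpolation=cv2.INTER_CUBIC); cv2.imwrite("pics/c1.png",c)
E
```

```text
plate (574.4115600585938, -114.6297836303711, 228.6776123046875, 165.1471710205078, -2.8992996215820312)
shallow (513.544921875, -322.94122314453125, 210.0950927734375, 105.35824584960938, -4.7003021240234375)
deep rim approx (495.34771728515625, 318.81640625, 209.9864501953125, 113.33045959472656, -5.1032257080078125)
tray (599.5313110351562, 119.1575927734375, 229.42442321777344, 161.06117248535156, -2.5959625244140625)
bar (600.1353149414062, 118.6696548461914, 95.7357406616211, 12.274089813232422, -2.4638290405273438)
```

View pics/c1.png

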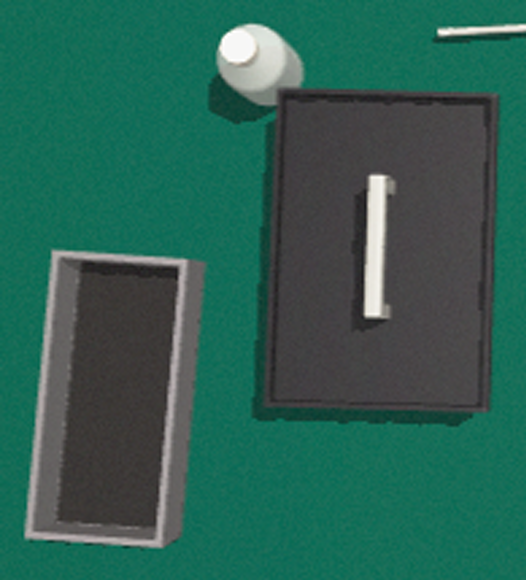

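Corners of the loose tray, plate and shallow bin fit their known sizes within 1–5 mm. The crop shows the deep bin rim with corners at (52,251), (188,260), (163,547) and (26,539), and the bottle just off the tray's corner at (255,65).

```bash
python3 - <<'E'
from h import *
f=grab("top"); c=np.array([(52,251),(188,260),(163,547),(26,539)])/2.7+[110,170]
P=ray(f,c,.055)[:,:2]*1000; print(P.round(1),P.mean(0).round(1))
d=P[0]+P[1]-P[2]-P[3]; print("deep yaw",np.degrees(np.arctan2(d[1],d[0])))
print("bottle cap",ray(f,np.array([238,46])/2.7+[110,170],.12))
g=grab("side"); print("bottle side cap",ray(g,[374,178],.12))
print("d tray bar"); go([.600,.119,.248],87.5)
E
```

```text
[[603.3 365.1]
 [594.7 264.6]
 [386.7 282.4]
 [394.3 382.1]] [494.7 323.5]
deep yaw -4.778435762572942
bottle cap [[0.74138194 0.21324746 0.12      ]]
bottle side cap [[0.74108587 0.20087627 0.12      ]]
d tray bar
toolz turn -0.289 q6 -0.07
d tool [-5.282e-01 -2.414e-01  2.000e-04] at [0.1797 0.5197 0.248 ] axes x [-0.95  0.33 -0.  ] y [ 0.33  0.95 -0.  ]
```

Units first: shifts go in shares of 600 mm and turns go in shares of 2 rad. So -0.0528 m is -0.088, -0.0241 m is -0.0402, -0.145 rad is -0.0725.

>>> drive_effector:
  ticks:
    - {"jaw": 0.085, "pos": [-0.088, -0.0402, 0]}
    - {"jaw": 0.085, "pos": [-0.088, -0.0402, 0]}
    - {"jaw": 0.085, "pos": [-0.088, -0.0402, 0]}
    - {"jaw": 0.085, "pos": [-0.088, -0.0402, 0]}
    - {"jaw": 0.085, "pos": [-0.088, -0.0402, 0]}
    - {"jaw": 0.085, "pos": [-0.088, -0.0402, 0]}
    - {"jaw": 0.085, "pos": [-0.088, -0.0402, 0]}
    - {"jaw": 0.085, "pos": [-0.088, -0.0402, 0]}
    - {"jaw": 0.085, "pos": [-0.088, -0.0402, 0]}
    - {"jaw": 0.085, "pos": [-0.088, -0.0402, 0]}
    - {"jaw": 0.06, "rz": -0.0725}
    - {"jaw": 0.06, "rz": -0.072}
    - {"jaw": 0.06}
  grip_n: 80

```text
time_s: 1.88
tool_pos: [0.6, 0.1195, 0.248]
tcp_rot: [0.022, 1.0, -0.0, -0.0]
force: [-0.2, -0.3, 0.2]
width: 0.0597
gripper_force: 0.0
```

```bash
python3 -c "
from h import *
go([.600,.119,.113],87.5)"
```

```text
toolz turn -0.001 q6 -1.39
d tool [-1.00e-04 -4.00e-04  1.35e-01] at [0.6    0.1195 0.248 ] axes x [-1.    0.04  0.  ] y [ 0.04  1.   -0.  ]
```

To row units: 0.045 m is 0.075, 0.035 m is 0.0583.

>>> drive_effector:
  ticks:
    - {"jaw": 0.05, "pos": [0, 0, 0.075]}
    - {"jaw": 0.05, "pos": [0, 0, 0.075]}
    - {"jaw": 0.05, "pos": [0, 0, 0.0583]}
    - {"jaw": 0.05, "pos": [0, 0, 0.0167]}
    - {"jaw": 0.05}
    - {"jaw": 0}
    - {"jaw": 0}
    - {"jaw": 0}
    - {"jaw": 0}
    - {"jaw": 0}
    - {"jaw": 0}
  grip_n: 80

```text
time_s: 3.25
tool_pos: [0.6005, 0.1196, 0.1148]
tcp_rot: [0.022, 1.0, 0.0, 0.001]
force: [-1.9, -1.7, 6.9]
width: 0.0103
gripper_force: 78.4
```

```bash
python3 -c "
from h import *
go([.600,.119,.113],87.5)"
```

```text
toolz turn -0.0 q6 -1.39
d tool [ 0.0005 -0.0006  0.0018] at [0.6005 0.1196 0.1148] axes x [-1.    0.04 -0.  ] y [0.04 1.   0.  ]
```

To row units: -0.03 m is -0.05, -0.02 m is -0.0333.

>>> drive_effector:
  ticks:
    - {"jaw": 0, "pos": [0, 0, -0.0083]}
    - {"jaw": 0, "pos": [0, 0, -0.0083]}
    - {"jaw": 0, "pos": [0, 0, -0.0167]}
    - {"jaw": 0, "pos": [0, 0, -0.0333]}
    - {"jaw": 0, "pos": [0, 0, -0.05]}
    - {"jaw": 0, "pos": [0, 0, -0.0333]}
    - {"jaw": 0}
    - {"jaw": 0}

```text
time_s: 4.25
tool_pos: [0.5996, 0.1195, 0.2023]
tcp_rot: [0.022, 1.0, -0.0, -0.001]
force: [0.2, 0.7, -4.7]
width: 0.0103
gripper_force: 78.2
```

```bash
python3 -c "
from h import *
grab('side','s1.png');grab('top','t1.png')
go([.5739,-.1146,.205],87.1)"
```

```text
toolz turn 0.007 q6 -1.39
d tool [ 0.0154 -0.235  -0.0028] at [0.5996 0.1195 0.2021] axes x [-1.    0.04  0.  ] y [ 0.04  1.   -0.  ]
```

View pics/s1.png

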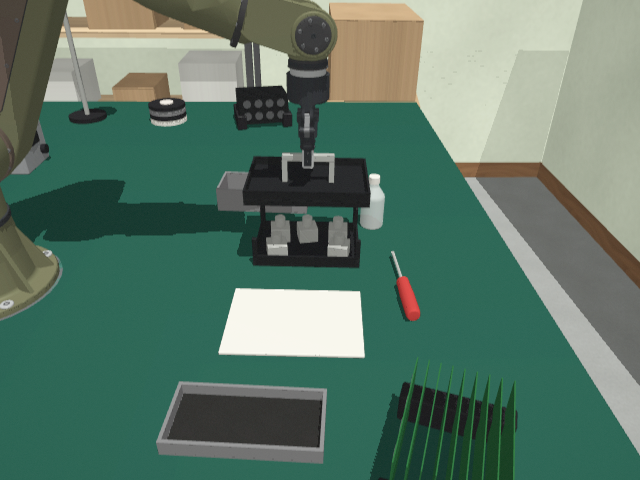

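The side view shows the tray lifted level at (308,185) and about five weights in the lower tray: (280,230), (307,230), (338,230), (277,247), (338,247).

To row units: -0.045 m is -0.075, 0.04 m is 0.0667, 0.007 rad is 0.0035.

>>> drive_effector:
  ticks:
    - {"jaw": 0, "pos": [0.0023, -0.0333, 0]}
    - {"jaw": 0, "pos": [0.005, -0.075, 0]}
    - {"jaw": 0, "pos": [0.005, -0.075, 0]}
    - {"jaw": 0, "pos": [0.005, -0.075, 0]}
    - {"jaw": 0, "pos": [0.005, -0.075, 0]}
    - {"jaw": 0, "pos": [0.0033, -0.0583, 0], "rz": 0.0035}
    - {"jaw": 0, "pos": [0, 0, 0.0667]}
    - {"jaw": 0, "pos": [0, 0, 0.0667]}
    - {"jaw": 0, "pos": [0, 0, 0.05]}
    - {"jaw": 0}
    - {"jaw": 0}

```text
time_s: 5.72
tool_pos: [0.5747, -0.1151, 0.0946]
tcp_rot: [0.026, 1.0, -0.0, 0.001]
force: [0.8, -0.8, -2.4]
width: 0.0109
gripper_force: 78.4
```

```bash
python3 -c "
from h import *
go([.5739,-.1146,.0688],87.1)"
```

```text
toolz turn -0.0 q6 -1.78
d tool [0.0009 0.0005 0.0258] at [ 0.5747 -0.1151  0.0946] axes x [-1.    0.05 -0.  ] y [ 0.05  1.   -0.  ]
```

To row units: 0.012 m is 0.02, 0.008 m is 0.0133.

>>> drive_effector:
  ticks:
    - {"jaw": 0, "pos": [0, 0, 0.02]}
    - {"jaw": 0, "pos": [0, 0, 0.0133]}
    - {"jaw": 0, "pos": [0, 0, 0.0067]}
    - {"jaw": 0, "pos": [0, 0, 0.0025]}
    - {"jaw": 0}
    - {"jaw": 0}

```text
time_s: 6.48
tool_pos: [0.5741, -0.1145, 0.0687]
tcp_rot: [0.025, 1.0, -0.0, -0.0]
force: [-8.9, 1.4, 10.3]
width: 0.0105
gripper_force: 80.3
```

```bash
python3 -c "
from h import *
f=grab('top','t2.png');go([.5739,-.1146,.0688],87.1)"
```

```text
toolz turn -0.0 q6 -1.78
d tool [ 0.0002 -0.0001 -0.0001] at [ 0.5742 -0.1145  0.0687] axes x [-1.    0.05  0.  ] y [0.05 1.   0.  ]
```

To row units: -0.06 m is -0.1, -0.05 m is -0.0833.

>>> drive_effector:
  ticks:
    - {"jaw": 0.05}
    - {"jaw": 0.05}
    - {"jaw": 0.06}
    - {"jaw": 0.06, "pos": [0, 0, -0.05]}
    - {"jaw": 0.06, "pos": [0, 0, -0.0833]}
    - {"jaw": 0.06, "pos": [0, 0, -0.0833]}
    - {"jaw": 0.085, "pos": [0, -0.1, -0.05]}
    - {"jaw": 0.085, "pos": [0, -0.1, 0]}
    - {"jaw": 0.085, "pos": [0, -0.0833, 0]}
    - {"jaw": 0.085}

```text
time_s: 7.78
tool_pos: [0.5651, -0.2833, 0.2252]
tcp_rot: [0.027, 1.0, -0.0, -0.0]
force: [0.6, 0.7, -0.3]
width: 0.0851
gripper_force: 0.0
```

```bash
python3 -c "
from h import *
f=grab('top');grab('side','s2.png'); cv2.imwrite('pics/c2.png',cv2.resize(f['color'][150:400,110:440,::-1],None,fx=2.4,fy=2.4,interpolation=cv2.INTER_CUBIC))"
```

```text
(no output)
```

View pics/c2.png

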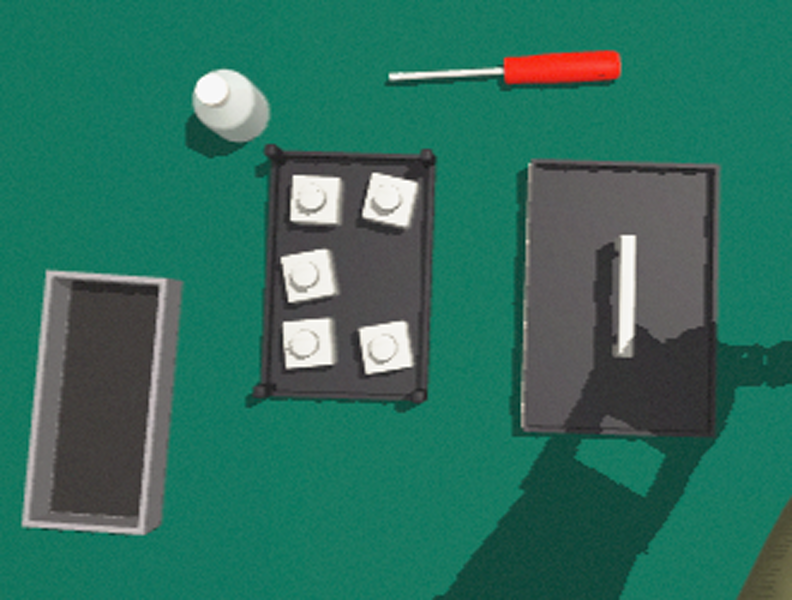

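The crop shows five weights at crop px (315,200), (390,200), (308,275), (308,343) and (385,347). The top tray sits square on the plate at (620,298), and the post tops are at (274,151), (428,156), (264,391) and (420,397). I'll fit the weights' silhouettes.

```bash
cat >> h.py <<'E'
from scipy.optimize import minimize
def hull(f,x,y,a,z0,S=4):
    c,s=np.cos(a),np.sin(a)
    B=np.array([(x+c*u-s*v,y+s*u+c*v,z) for z in(z0,z0+.032) for u in(-.02,.02) for v in(-.02,.02)])
    K=np.array([(x+.011*np.cos(t),y+.011*np.sin(t),z) for z in(z0+.032,z0+.052) for t in np.linspace(0,6.28,24)])
    m=np.zeros((480*S,640*S),np.uint8)
    for P in(B,K):
        cv2.fillConvexPoly(m,cv2.convexHull(((proj(f,P)+.5)*S).astype(np.int32)),1)
    return m
def weights(f,box,z0=.004,thr=100):
    """box: x0,x1,y0,y1 m"""
    im=f["color"].astype(int); m=((im.min(2)>thr)).astype(np.uint8); S=4; out=[]
    n,l,st,ce=cv2.connectedComponentsWithStats(m)
    for i in range(1,n):
        if not 250<st[i,4]<1600: continue
        p=ray(f,ce[i],z0+.03)[0]
        if not(box[0]<p[0]<box[1] and box[2]<p[1]<box[3]): continue
        u0,v0=st[i,0]-12,st[i,1]-12; u1,v1=st[i,0]+st[i,2]+12,st[i,1]+st[i,3]+12
        g=dict(f); g["cx"]=f["cx"]-u0; g["cy"]=f["cy"]-v0
        big=np.kron((l==i)[v0:v1,u0:u1].astype(np.uint8),np.ones((S,S),np.uint8))
        def cost(q): h=hull(g,q[0]/1e3,q[1]/1e3,q[2]/30,z0)[:big.shape[0],:big.shape[1]]; return 1-(h&big).sum()/(h|big).sum()
        best=min((minimize(cost,[p[0]*1e3,p[1]*1e3,a],method="Nelder-Mead",options=dict(initial_simplex=[[p[0]*1e3,p[1]*1e3,a],[p[0]*1e3+6,p[1]*1e3,a],[p[0]*1e3,p[1]*1e3+6,a],[p[0]*1e3,p[1]*1e3,a+9]])) for a in(-15,0,15)),key=lambda r:r.fun)
        out.append((best.x[0]/1e3,best.x[1]/1e3,(np.degrees(best.x[2]/30)+45)%90-45,best.fun,st[i,4]))
    return out
E
python3 - <<'E'
from h import *
f=grab("top")
for w in weights(f,(.45,.75,.0,.25)): print(np.round(w,4))
c=np.array([(274,151),(428,156),(264,391),(420,397)])/2.4+[110,150]
P=ray(f,c,.062)*1e3; print("posts",P.round(1),P.mean(0).round(1))
go([.5,.1,.15],87.5)
E
```

```text
[ 7.46700e-01  2.19400e-01 -1.97692e+01  3.31900e-01  7.19000e+02]
[ 6.6220e-01  1.4540e-01 -1.1857e+00  4.8300e-02  4.3600e+02]
[ 6.60700e-01  8.14000e-02 -1.37967e+01  5.25000e-02  4.25000e+02]
[5.9770e-01 1.5170e-01 9.1629e+00 5.6300e-02 4.3100e+02]
[5.4040e-01 1.5200e-01 4.5683e+00 5.1900e-02 4.3200e+02]
[5.359e-01 8.650e-02 8.976e+00 5.140e-02 4.220e+02]
posts [[699.1 174.   62. ]
 [692.3  46.1  62. ]
 [501.2 183.3  62. ]
 [493.8  55.7  62. ]] [596.6 114.8  62. ]
toolz turn -0.007 q6 -2.04
d tool [0.085  0.3757 0.0757] at [ 0.566  -0.2796  0.2256] axes x [-1.    0.05  0.  ] y [0.05 1.   0.  ]
```

To row units: 0.06 m is 0.1, 0.04 m is 0.0667.

>>> drive_effector:
  ticks:
    - {"jaw": 0.085, "pos": [0.0117, 0.1, 0]}
    - {"jaw": 0.085, "pos": [0.0133, 0.1, 0]}
    - {"jaw": 0.085, "pos": [0.0133, 0.1, 0]}
    - {"jaw": 0.06, "pos": [0.0133, 0.1, 0]}
    - {"jaw": 0.045, "pos": [0.0133, 0.1, 0.0167]}
    - {"jaw": 0.045, "pos": [0.0133, 0.1, 0.0333]}
    - {"jaw": 0.045, "pos": [0, 0, 0.0667]}
    - {"jaw": 0.045, "pos": [0, 0, 0.05]}
    - {"jaw": 0.045}

```text
time_s: 9.05
tool_pos: [0.536, 0.0815, 0.1247]
tcp_rot: [0.025, 1.0, -0.0, -0.002]
force: [-0.1, -0.4, 1.6]
width: 0.0447
gripper_force: 0.0
```

```bash
python3 -c "
from h import *
go([.5359,.0865,.053],87.5)"
```

```text
toolz turn -0.005 q6 -1.44
d tool [0.0001 0.005  0.0717] at [0.536  0.0815 0.1247] axes x [-1.    0.05  0.  ] y [ 0.05  1.   -0.  ]
```

To row units: 0.03 m is 0.05, 0.0115 m is 0.0192.

>>> drive_effector:
  ticks:
    - {"jaw": 0.045, "pos": [0, 0.0083, 0.05]}
    - {"jaw": 0.045, "pos": [0, 0, 0.05]}
    - {"jaw": 0.045, "pos": [0, 0, 0.0192]}
    - {"jaw": 0.045}
    - {"jaw": 0}
    - {"jaw": 0}
    - {"jaw": 0}
    - {"jaw": 0}
  grip_n: 70

```text
time_s: 10.05
tool_pos: [0.5383, 0.0857, 0.0563]
tcp_rot: [0.025, 1.0, 0.0, 0.001]
force: [-2.1, 1.3, 8.4]
width: 0.019
gripper_force: 68.2
```

```bash
python3 -c "
from h import *
go([.5359,.0865,.053],87.5)"
```

```text
toolz turn -0.007 q6 -1.43
d tool [0.0024 0.0007 0.0033] at [0.5383 0.0857 0.0563] axes x [-1.    0.05 -0.  ] y [0.05 1.   0.  ]
```

>>> drive_effector:
  ticks:
    - {"jaw": 0, "pos": [0, 0, -0.0333]}
    - {"jaw": 0, "pos": [0, 0, -0.0667]}
    - {"jaw": 0, "pos": [0, 0, -0.0667]}
    - {"jaw": 0}
    - {"jaw": 0}
    - {"jaw": 0}

```text
time_s: 10.8
tool_pos: [0.5371, 0.0854, 0.1536]
tcp_rot: [0.025, 1.0, -0.0, -0.001]
force: [-0.1, -1.0, -0.8]
width: 0.0192
gripper_force: 68.6
```

>>> drive_effector:
  ticks:
    - {"jaw": 0}

```text
time_s: 10.92
tool_pos: [0.5373, 0.0855, 0.1538]
tcp_rot: [0.025, 1.0, -0.0, -0.001]
force: [0.0, -0.4, -2.4]
width: 0.0193
gripper_force: 68.6
```

```bash
cat >> h.py <<'E'
def feel(n=6):
    F=[]
    for _ in range(n): manip.grab_frame("side"); s=manip.sense(); F.append([s["force"][2],s["joint_efforts"][1],s["joint_efforts"][2]])
    F=np.array(F); print("Fz",F[:,0].round(2),"mean",F[:,0].mean().round(2),"tau",F[:,1:].mean(0).round(3),F[:,1:].std(0).round(3),"w",s["width"])
E
python3 -c "
from h import *
feel(8)
go([.5,.32,.16],85.2)"
```

```text
Fz [-1.5  -1.09 -0.99 -1.81 -1.34 -0.73 -1.32 -0.49] mean -1.16 tau [-56.403 -33.292] [0.03  0.028] w 0.019170621781557536
toolz turn 0.033 q6 -1.43
d tool [ 0.0494  0.2323 -0.0054] at [0.5376 0.0855 0.1546] axes x [-1.    0.05  0.  ] y [0.05 1.   0.  ]
```

To row units: -0.055 m is -0.0917, -0.045 m is -0.075, 0.12 rad is 0.06.

>>> drive_effector:
  ticks:
    - {"jaw": 0, "pos": [-0.01, -0.0333, 0]}
    - {"jaw": 0, "pos": [-0.015, -0.075, 0]}
    - {"jaw": 0, "pos": [-0.015, -0.0917, 0]}
    - {"jaw": 0, "pos": [-0.015, -0.0917, 0]}
    - {"jaw": 0, "pos": [-0.015, -0.0917, 0]}
    - {"jaw": 0, "pos": [-0.015, -0.0917, 0]}
    - {"jaw": 0, "pos": [-0.015, -0.0917, 0]}
    - {"jaw": 0, "pos": [-0.015, -0.075, 0]}
    - {"jaw": 0, "pos": [0, -0.0333, 0]}
    - {"jaw": 0, "rz": 0.06}
    - {"jaw": 0, "rz": 0.06}
    - {"jaw": 0}

```text
time_s: 12.82
tool_pos: [0.5859, -0.3219, 0.1546]
tcp_rot: [0.144, 0.99, 0.0, -0.0]
force: [0.7, -0.3, -1.4]
width: 0.0196
gripper_force: 68.7
```

```bash
python3 -c "
from h import *
go([.5882,-.3318,.0593],73.4)"
```

```text
toolz turn 0.0 q6 -1.84
d tool [-0.005  -0.0089  0.0953] at [ 0.5859 -0.3219  0.1546] axes x [-0.96  0.29  0.  ] y [0.29 0.96 0.  ]
```

To row units: 0.04 m is 0.0667, 0.035 m is 0.0583.

>>> drive_effector:
  ticks:
    - {"jaw": 0, "pos": [-0.0083, -0.015, 0.0667]}
    - {"jaw": 0, "pos": [0, 0, 0.0583]}
    - {"jaw": 0, "pos": [0, 0, 0.0233]}
    - {"jaw": 0, "pos": [0, 0, 0.0083]}
    - {"jaw": 0}
    - {"jaw": 0}

```text
time_s: 13.58
tool_pos: [0.5886, -0.3328, 0.062]
tcp_rot: [0.145, 0.989, -0.0, 0.001]
force: [0.3, 1.0, -1.8]
width: 0.0193
gripper_force: 68.7
```

```bash
python3 -c "
from h import *
go([.5882,-.3318,.0593],73.4)"
```

```text
toolz turn -0.001 q6 -1.85
d tool [0.0007 0.0008 0.0027] at [ 0.5886 -0.3328  0.062 ] axes x [-0.96  0.29 -0.  ] y [ 0.29  0.96 -0.  ]
```

>>> drive_effector:
  ticks:
    - {"jaw": 0.04}
    - {"jaw": 0.04}
    - {"jaw": 0.04, "pos": [0, 0, -0.0667]}
    - {"jaw": 0.04, "pos": [0, 0, -0.0833]}
    - {"jaw": 0.045}

```text
time_s: 14.2
tool_pos: [0.5895, -0.3334, 0.1556]
tcp_rot: [0.145, 0.989, -0.002, 0.004]
force: [0.3, 0.6, -0.8]
width: 0.0451
gripper_force: 0.0
```

```bash
python3 -c "
from h import *
f=grab('top')
for w in weights(f,(.45,.73,.0,.2)): print(np.round(w,4))
print('sh',np.round(weights(f,(.4,.63,-.38,-.28),.007),4))
go([.5404,.152,.153],87)"
```

```text
[ 6.622e-01  1.454e-01 -9.234e-01  4.490e-02  4.390e+02]
[ 6.60800e-01  8.14000e-02 -1.31744e+01  5.28000e-02  4.25000e+02]
[5.9800e-01 1.5140e-01 8.5322e+00 5.3100e-02 4.3400e+02]
[5.4040e-01 1.5190e-01 4.5037e+00 4.7800e-02 4.3700e+02]
sh [[ 5.8630e-01 -3.3110e-01 -4.2621e+00  2.4320e-01  3.7200e+02]]
toolz turn -0.238 q6 -1.85
d tool [ 0.1853  0.4507 -0.0014] at [ 0.5887 -0.3329  0.1528] axes x [-0.96  0.29 -0.  ] y [ 0.29  0.96 -0.  ]
```

To row units: 0.0501 m is 0.0835, 0.0206 m is 0.0343, -0.12 rad is -0.06.

>>> drive_effector:
  ticks:
    - {"jaw": 0.045, "pos": [0.0343, 0.0835, 0]}
    - {"jaw": 0.045, "pos": [0.0343, 0.0835, 0]}
    - {"jaw": 0.045, "pos": [0.0343, 0.0835, 0]}
    - {"jaw": 0.045, "pos": [0.0343, 0.0835, 0]}
    - {"jaw": 0.045, "pos": [0.0343, 0.0835, 0]}
    - {"jaw": 0.045, "pos": [0.0343, 0.0835, 0]}
    - {"jaw": 0.045, "pos": [0.0343, 0.0835, 0]}
    - {"jaw": 0.045, "pos": [0.0343, 0.0835, 0]}
    - {"jaw": 0.045, "pos": [0.0343, 0.0835, 0]}
    - {"jaw": 0.045, "rz": -0.06}
    - {"jaw": 0.045, "rz": -0.059}
    - {"jaw": 0.045}

```text
time_s: 15.75
tool_pos: [0.5394, 0.1526, 0.1497]
tcp_rot: [0.027, 1.0, -0.0, -0.001]
force: [-0.4, 0.2, 0.7]
width: 0.0451
gripper_force: 0.0
```

```bash
python3 -c "
from h import *
feel(4)
go([.5404,.152,.053],87)"
```

```text
Fz [-0.02  0.55 -0.18 -0.6 ] mean -0.06 tau [-58.04 -32.92] [0.041 0.016] w 0.045268019861971834
toolz turn -0.003 q6 -1.31
d tool [-0.0008 -0.0004  0.0973] at [0.5397 0.1524 0.1503] axes x [-1.    0.05  0.  ] y [ 0.05  1.   -0.  ]
```

To row units: 0.04 m is 0.0667, 0.017 m is 0.0283.

>>> drive_effector:
  ticks:
    - {"jaw": 0.045, "pos": [0, 0, 0.0667]}
    - {"jaw": 0.045, "pos": [0, 0, 0.0667]}
    - {"jaw": 0.045, "pos": [0, 0, 0.0283]}
    - {"jaw": 0.045}
    - {"jaw": 0}
    - {"jaw": 0}
    - {"jaw": 0}
    - {"jaw": 0}
  grip_n: 70

```text
time_s: 16.95
tool_pos: [0.5406, 0.1525, 0.0553]
tcp_rot: [0.027, 1.0, 0.0, 0.001]
force: [-0.3, -3.1, 7.0]
width: 0.0197
gripper_force: 68.2
```

>>> drive_effector:
  ticks:
    - {"jaw": 0, "pos": [0, 0, -0.0333]}
    - {"jaw": 0, "pos": [0, 0, -0.0667]}
    - {"jaw": 0, "pos": [0, 0, -0.0667]}
    - {"jaw": 0}
    - {"jaw": 0}
    - {"jaw": 0}

```text
time_s: 17.7
tool_pos: [0.5392, 0.1525, 0.1521]
tcp_rot: [0.026, 1.0, -0.0, -0.001]
force: [0.1, -0.2, -4.9]
width: 0.0195
gripper_force: 69.2
```

```bash
python3 -c "
from h import *
feel(8)
go([.4945,.324,.153],80.2)"
```

```text
Fz [-4.58 -5.35 -4.82 -4.84 -5.04 -4.55 -5.76 -4.09] mean -4.88 tau [-60.635 -34.835] [0.158 0.038] w 0.01919406941258448
toolz turn 0.118 q6 -1.31
d tool [0.0542 0.1688 0.0005] at [0.5398 0.1526 0.1535] axes x [-1.    0.05  0.  ] y [ 0.05  1.   -0.  ]
```

To row units: 0.05 m is 0.0833, 0.03 m is 0.05, 0.08 rad is 0.04.

>>> drive_effector:
  ticks:
    - {"jaw": 0, "pos": [-0.0117, 0.05, 0]}
    - {"jaw": 0, "pos": [-0.0133, 0.0833, 0]}
    - {"jaw": 0, "pos": [-0.0133, 0.0833, 0]}
    - {"jaw": 0, "pos": [0, 0.05, 0]}
    - {"jaw": 0, "rz": 0.04}
    - {"jaw": 0, "rz": 0.04}
    - {"jaw": 0}

```text
time_s: 18.98
tool_pos: [0.5711, 0.3112, 0.1534]
tcp_rot: [0.106, 0.994, -0.0, -0.0]
force: [0.0, 0.3, -4.3]
width: 0.0196
gripper_force: 69.5
```

```bash
python3 -c "
from h import *
go([.5694,.318,.0583],77.7)"
```

```text
toolz turn 0.002 q6 -0.92
d tool [0.0031 0.0063 0.0951] at [0.5711 0.3112 0.1534] axes x [-0.98  0.21  0.  ] y [ 0.21  0.98 -0.  ]
```

To row units: 0.04 m is 0.0667, 0.035 m is 0.0583.

>>> drive_effector:
  ticks:
    - {"jaw": 0, "pos": [0.005, 0.0105, 0.0667]}
    - {"jaw": 0, "pos": [0, 0, 0.0583]}
    - {"jaw": 0, "pos": [0, 0, 0.025]}
    - {"jaw": 0, "pos": [0, 0, 0.01]}
    - {"jaw": 0}
    - {"jaw": 0}

```text
time_s: 19.73
tool_pos: [0.5701, 0.3182, 0.0588]
tcp_rot: [0.106, 0.994, 0.001, 0.001]
force: [0.8, 0.3, -5.5]
width: 0.0194
gripper_force: 69.7
```

```bash
python3 -c "
from h import *
go([.5694,.318,.0583],77.7)"
```

```text
toolz turn 0.002 q6 -0.91
d tool [ 0.0007 -0.0003  0.0005] at [0.5701 0.3182 0.0588] axes x [-0.98  0.21 -0.  ] y [0.21 0.98 0.  ]
```

>>> drive_effector:
  ticks:
    - {"jaw": 0.04}
    - {"jaw": 0.04}
    - {"jaw": 0.04, "pos": [0, 0, -0.0667]}
    - {"jaw": 0.04, "pos": [0, 0, -0.0833]}
    - {"jaw": 0.045}

```text
time_s: 20.35
tool_pos: [0.5712, 0.3187, 0.1526]
tcp_rot: [0.106, 0.994, 0.002, 0.003]
force: [0.4, -0.3, 0.2]
width: 0.0449
gripper_force: 0.0
```

```bash
python3 -c "
from h import *
f=grab('top')
for w in weights(f,(.45,.73,.0,.2)): print(np.round(w,4))
go([.598,.1512,.153],87)"
```

```text
[6.640e-01 1.455e-01 2.424e-01 4.918e-01 8.620e+02]
[ 6.61000e-01  8.19000e-02 -1.30363e+01  5.76000e-02  4.20000e+02]
toolz turn -0.16 q6 -0.91
d tool [-0.0624 -0.1575 -0.0033] at [0.5703 0.3183 0.1499] axes x [-0.98  0.21 -0.  ] y [0.21 0.98 0.  ]
```

```bash
python3 -c "
from h import *
f=grab('top'); cv2.imwrite('pics/c3.png',cv2.resize(f['color'][170:390,110:330,::-1],None,fx=2.5,fy=2.5,interpolation=cv2.INTER_CUBIC))"
```

```text
(no output)
```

View pics/c3.png

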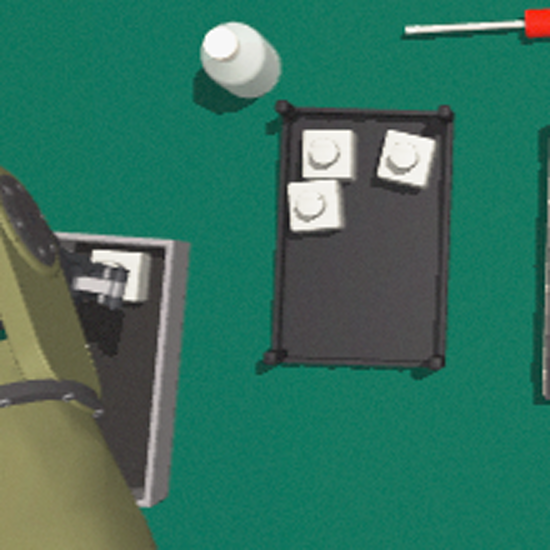

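The weight that was at (0.598, 0.151) has been knocked up beside its neighbour. Its knob top is now at crop (309,203), and the neighbour's is at (322,152). The solid one sits flat in the deep bin's far end.

```bash
python3 -c "
from h import *
f=grab('top')
P=ray(f,np.array([(309,203),(322,152),(401,155)])/2.5+[110,170],.056); print(P.round(4))
c=P[0]-P[1]+[.6622,.1454,0]; print(c)
go([c[0],c[1],.153],87)"
```

```text
[[0.6226 0.1567 0.056 ]
 [0.6633 0.146  0.056 ]
 [0.6596 0.0828 0.056 ]]
[0.62151807 0.15608556 0.        ]
toolz turn -0.16 q6 -0.91
d tool [-0.0851 -0.1471 -0.006 ] at [0.5693 0.3178 0.147 ] axes x [-0.98  0.21  0.  ] y [ 0.21  0.98 -0.  ]
```

To row units: -0.049 m is -0.0817, -0.029 m is -0.0483, -0.08 rad is -0.04.

>>> drive_effector:
  ticks:
    - {"jaw": 0.045, "pos": [-0.0467, -0.0817, -0.0067]}
    - {"jaw": 0.045, "pos": [-0.0467, -0.0817, -0.0033]}
    - {"jaw": 0.045, "pos": [-0.0483, -0.0817, 0]}
    - {"jaw": 0.045, "rz": -0.04}
    - {"jaw": 0.045, "rz": -0.04}
    - {"jaw": 0.045}

```text
time_s: 21.25
tool_pos: [0.6213, 0.1561, 0.1523]
tcp_rot: [0.027, 1.0, -0.0, -0.001]
force: [0.2, 0.8, 0.4]
width: 0.0449
gripper_force: 0.0
```

```bash
python3 -c "
from h import *
f=grab('top')
for w in weights(f,(.45,.73,.0,.2)): print(np.round(w,4))
go([.6215,.1563,.053],87)"
```

```text
[6.58600e-01 1.31900e-01 4.47763e+01 5.24700e-01 2.87000e+02]
[ 6.61000e-01  8.15000e-02 -1.43367e+01  6.26000e-02  4.17000e+02]
toolz turn -0.002 q6 -1.33
d tool [-0.0003  0.0001  0.0996] at [0.6213 0.1563 0.1526] axes x [-1.    0.05  0.  ] y [ 0.05  1.   -0.  ]
```

To row units: 0.04 m is 0.0667, 0.019 m is 0.0317.

>>> drive_effector:
  ticks:
    - {"jaw": 0.045, "pos": [0, 0, 0.0667]}
    - {"jaw": 0.045, "pos": [0, 0, 0.0667]}
    - {"jaw": 0.045, "pos": [0, 0, 0.0317]}
    - {"jaw": 0.045}
    - {"jaw": 0}
    - {"jaw": 0}
    - {"jaw": 0}
    - {"jaw": 0}
  grip_n: 70

```text
time_s: 22.3
tool_pos: [0.6225, 0.1563, 0.0566]
tcp_rot: [0.027, 1.0, 0.0, 0.001]
force: [-2.2, -1.4, 6.8]
width: 0.0192
gripper_force: 68.4
```

>>> drive_effector:
  ticks:
    - {"jaw": 0, "pos": [0, 0, -0.0333]}
    - {"jaw": 0, "pos": [0, 0, -0.0667]}
    - {"jaw": 0, "pos": [0, 0, -0.0667]}
    - {"jaw": 0}
    - {"jaw": 0}
    - {"jaw": 0}

```text
time_s: 23.05
tool_pos: [0.621, 0.1562, 0.153]
tcp_rot: [0.026, 1.0, -0.0, -0.001]
force: [0.3, -0.2, -4.2]
width: 0.0193
gripper_force: 69.1
```

```bash
python3 -c "
from h import *
feel(8)
go([.5196,.3222,.153],80.2);go([.5384,-.3277,.153],80.2)"
```

```text
Fz [-4.56 -5.31 -5.5  -4.91 -4.58 -4.51 -5.23 -5.01] mean -4.95 tau [-71.675 -36.599] [0.197 0.049] w 0.01926622967638357
toolz turn 0.118 q6 -1.33
d tool [0.1106 0.1603 0.0015] at [0.6216 0.1563 0.1545] axes x [-1.    0.05  0.  ] y [ 0.05  1.   -0.  ]
toolz turn 0.118 q6 -1.33
d tool [ 0.0576 -0.4877  0.0015] at [0.6216 0.1563 0.1545] axes x [-1.    0.05  0.  ] y [ 0.05  1.   -0.  ]
```

To row units: 0.045 m is 0.075, 0.03 m is 0.05, 0.118 rad is 0.059.

>>> drive_effector:
  ticks:
    - {"jaw": 0, "pos": [0.0333, 0.05, 0]}
    - {"jaw": 0, "pos": [0.05, 0.075, 0]}
    - {"jaw": 0, "pos": [0.05, 0.075, 0]}
    - {"jaw": 0, "pos": [0.0333, 0.05, 0]}
    - {"jaw": 0, "pos": [0.0167, 0.0167, 0]}
    - {"jaw": 0, "rz": 0.059}
    - {"jaw": 0}

```text
time_s: 24.32
tool_pos: [0.5205, 0.3215, 0.1546]
tcp_rot: [0.085, 0.996, -0.0, 0.0]
force: [-0.1, -0.8, -5.1]
width: 0.0194
gripper_force: 69.3
```

```bash
python3 -c "
from h import *
go([.5196,.3222,.0593],80.2)"
```

```text
toolz turn 0.0 q6 -0.91
d tool [0.001  0.0006 0.0953] at [0.5205 0.3215 0.1546] axes x [-0.99  0.17 -0.  ] y [ 0.17  0.99 -0.  ]
```

To row units: 0.04 m is 0.0667, 0.035 m is 0.0583.

>>> drive_effector:
  ticks:
    - {"jaw": 0, "pos": [0.0017, 0.001, 0.0667]}
    - {"jaw": 0, "pos": [0, 0, 0.0583]}
    - {"jaw": 0, "pos": [0, 0, 0.025]}
    - {"jaw": 0, "pos": [0, 0, 0.01]}
    - {"jaw": 0}
    - {"jaw": 0}

```text
time_s: 25.08
tool_pos: [0.52, 0.3228, 0.0597]
tcp_rot: [0.085, 0.996, 0.001, 0.001]
force: [0.2, -0.4, 0.9]
width: 0.0194
gripper_force: 69.8
```

```bash
python3 -c "
from h import *
go([.5196,.3222,.0593],80.2)"
```

```text
toolz turn 0.001 q6 -0.9
d tool [ 0.0002 -0.0007  0.0004] at [0.52   0.3228 0.0597] axes x [-0.99  0.17 -0.  ] y [0.17 0.99 0.  ]
```

>>> drive_effector:
  ticks:
    - {"jaw": 0.04}
    - {"jaw": 0.04}
    - {"jaw": 0.04, "pos": [0, 0, -0.0667]}
    - {"jaw": 0.04, "pos": [0, 0, -0.0917]}
    - {"jaw": 0.045}

```text
time_s: 25.7
tool_pos: [0.521, 0.3236, 0.1586]
tcp_rot: [0.085, 0.996, 0.002, 0.003]
force: [0.0, 0.2, -1.2]
width: 0.0449
gripper_force: 0.0
```

```bash
python3 -c "
from h import *
f=grab('top')
for w in weights(f,(.45,.73,.0,.2)): print(np.round(w,4))
go([.6622,.1454,.153],87)"
```

```text
[6.652e-01 1.454e-01 1.348e-01 5.930e-02 4.330e+02]
[ 6.60900e-01  8.16000e-02 -1.32903e+01  5.39000e-02  4.24000e+02]
toolz turn -0.118 q6 -0.9
d tool [-0.1703 -0.151   0.0029] at [0.52   0.3231 0.1558] axes x [-0.99  0.17 -0.  ] y [0.17 0.99 0.  ]
```

To row units: -0.0433 m is -0.0722, -0.0378 m is -0.063, -0.118 rad is -0.059.

>>> drive_effector:
  ticks:
    - {"jaw": 0.045, "pos": [-0.0722, -0.063, 0]}
    - {"jaw": 0.045, "pos": [-0.0722, -0.063, 0]}
    - {"jaw": 0.045, "pos": [-0.0722, -0.063, 0]}
    - {"jaw": 0.045, "pos": [-0.0722, -0.063, 0]}
    - {"jaw": 0.045, "rz": -0.059}
    - {"jaw": 0.045}

```text
time_s: 26.5
tool_pos: [0.6641, 0.1438, 0.1521]
tcp_rot: [0.027, 1.0, -0.0, -0.001]
force: [0.9, -0.5, 0.1]
width: 0.045
gripper_force: 0.0
```

```bash
python3 -c "
from h import *
go([.6652,.1454,.053],87)"
```

```text
toolz turn -0.002 q6 -1.36
d tool [-0.0012  0.0017  0.0991] at [0.6641 0.1438 0.1521] axes x [-1.    0.05  0.  ] y [ 0.05  1.   -0.  ]
```

To row units: 0.04 m is 0.0667, 0.019 m is 0.0317.

>>> drive_effector:
  ticks:
    - {"jaw": 0.045, "pos": [-0.0017, 0.0025, 0.0667]}
    - {"jaw": 0.045, "pos": [0, 0, 0.0667]}
    - {"jaw": 0.045, "pos": [0, 0, 0.0317]}
    - {"jaw": 0.045}
    - {"jaw": 0}
    - {"jaw": 0}
    - {"jaw": 0}
    - {"jaw": 0}
  grip_n: 70

```text
time_s: 27.5
tool_pos: [0.6662, 0.1458, 0.0566]
tcp_rot: [0.027, 1.0, 0.0, 0.001]
force: [-1.6, -0.7, 7.1]
width: 0.0193
gripper_force: 68.3
```

>>> drive_effector:
  ticks:
    - {"jaw": 0, "pos": [0, 0, -0.0333]}
    - {"jaw": 0, "pos": [0, 0, -0.0667]}
    - {"jaw": 0, "pos": [0, 0, -0.0667]}
    - {"jaw": 0}
    - {"jaw": 0}
    - {"jaw": 0}

```text
time_s: 28.25
tool_pos: [0.665, 0.1456, 0.1536]
tcp_rot: [0.026, 1.0, -0.0, -0.001]
force: [-0.2, -0.2, -1.4]
width: 0.019
gripper_force: 68.7
```

```bash
python3 -c "
from h import *
feel(8)
go([.4698,.3264,.153],82);go([.5384,-.3277,.153],82)"
```

```text
Fz [ 0.38 -0.89 -0.77 -0.82 -1.25 -1.22  0.15 -1.66] mean -0.76 tau [-74.62  -35.967] [0.214 0.061] w 0.01895880213062055
toolz turn 0.087 q6 -1.36
d tool [0.2049 0.1702 0.0015] at [0.6654 0.1456 0.1545] axes x [-1.    0.05  0.  ] y [ 0.05  1.   -0.  ]
toolz turn 0.087 q6 -1.36
d tool [ 0.1018 -0.4794  0.0015] at [0.6654 0.1456 0.1545] axes x [-1.    0.05  0.  ] y [ 0.05  1.   -0.  ]
```

To row units: -0.053 m is -0.0883, -0.045 m is -0.075, 0.087 rad is 0.0435.

>>> drive_effector:
  ticks:
    - {"jaw": 0, "pos": [0.01, -0.0333, 0]}
    - {"jaw": 0, "pos": [0.0167, -0.075, 0]}
    - {"jaw": 0, "pos": [0.0183, -0.0883, 0]}
    - {"jaw": 0, "pos": [0.0183, -0.0883, 0]}
    - {"jaw": 0, "pos": [0.0183, -0.0883, 0]}
    - {"jaw": 0, "pos": [0.0183, -0.0883, 0]}
    - {"jaw": 0, "pos": [0.0183, -0.0883, 0]}
    - {"jaw": 0, "pos": [0.0183, -0.0883, 0]}
    - {"jaw": 0, "pos": [0.0167, -0.075, 0]}
    - {"jaw": 0, "pos": [0.01, -0.05, 0]}
    - {"jaw": 0, "pos": [0.0067, -0.03, 0]}
    - {"jaw": 0, "rz": 0.0435}
    - {"jaw": 0}

```text
time_s: 30.28
tool_pos: [0.5386, -0.324, 0.1546]
tcp_rot: [0.069, 0.998, 0.0, -0.0]
force: [0.1, -0.2, -0.3]
width: 0.0194
gripper_force: 68.7
```

```bash
python3 -c "
from h import *
go([.5384,-.3277,.0593],82)"
```

```text
toolz turn 0.001 q6 -2.03
d tool [-0.0003 -0.0037  0.0953] at [ 0.5386 -0.324   0.1546] axes x [-0.99  0.14  0.  ] y [0.14 0.99 0.  ]
```

To row units: 0.04 m is 0.0667, 0.035 m is 0.0583.

>>> drive_effector:
  ticks:
    - {"jaw": 0, "pos": [0, -0.0062, 0.0667]}
    - {"jaw": 0, "pos": [0, 0, 0.0583]}
    - {"jaw": 0, "pos": [0, 0, 0.025]}
    - {"jaw": 0, "pos": [0, 0, 0.0092]}
    - {"jaw": 0}
    - {"jaw": 0}

```text
time_s: 31.02
tool_pos: [0.5384, -0.3281, 0.0602]
tcp_rot: [0.07, 0.998, -0.0, 0.001]
force: [-0.5, 0.1, -0.5]
width: 0.0195
gripper_force: 68.7
```

```bash
python3 -c "
from h import *
go([.5384,-.3277,.0593],82)"
```

```text
toolz turn 0.0 q6 -2.04
d tool [0.0001 0.0004 0.0009] at [ 0.5384 -0.3281  0.0602] axes x [-0.99  0.14 -0.  ] y [ 0.14  0.99 -0.  ]
```

>>> drive_effector:
  ticks:
    - {"jaw": 0.04}
    - {"jaw": 0.04}
    - {"jaw": 0.04, "pos": [0, 0, -0.0667]}
    - {"jaw": 0.04, "pos": [0, 0, -0.0917]}
    - {"jaw": 0.045}

```text
time_s: 31.65
tool_pos: [0.5394, -0.3289, 0.1591]
tcp_rot: [0.07, 0.998, -0.002, 0.003]
force: [-0.3, -0.0, -0.5]
width: 0.0452
gripper_force: 0.0
```

```bash
python3 -c "
from h import *
f=grab('top')
for w in weights(f,(.45,.73,.0,.2)): print(np.round(w,4))
print('deep',np.round(weights(f,(.38,.6,.26,.38),.007,60),4))
cv2.imwrite('pics/c4.png',f['color'][150:400,80:540,::-1])
go([.661,.0816,.153],87)"
```

```text
[ 6.60900e-01  8.14000e-02 -1.30861e+01  5.19000e-02  4.25000e+02]
deep []
toolz turn -0.087 q6 -2.04
d tool [-0.0642  0.423   0.0027] at [ 0.5385 -0.3284  0.1562] axes x [-0.99  0.14 -0.  ] y [ 0.14  0.99 -0.  ]
```

View pics/c4.png

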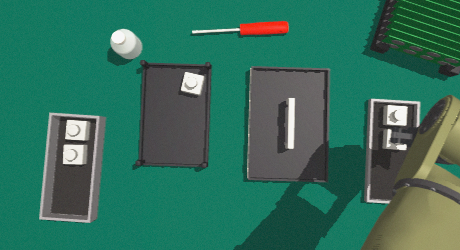

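The crop shows two weights flat side by side in the deep bin at (75,130) and (73,155), and two in the shallow bin at (397,115) and (393,140). One is left in the tray at (192,83).

Units first: shifts go in shares of 600 mm and turns go in shares of 2 rad. So 0.0529 m is 0.0882, -0.008 m is -0.0133, -0.087 rad is -0.0435.

>>> drive_effector:
  ticks:
    - {"jaw": 0.045, "pos": [-0.0133, 0.0882, 0]}
    - {"jaw": 0.045, "pos": [-0.0133, 0.0882, 0]}
    - {"jaw": 0.045, "pos": [-0.0133, 0.0882, 0]}
    - {"jaw": 0.045, "pos": [-0.0133, 0.0882, 0]}
    - {"jaw": 0.045, "pos": [-0.0133, 0.0882, 0]}
    - {"jaw": 0.045, "pos": [-0.0133, 0.0882, 0]}
    - {"jaw": 0.045, "pos": [-0.0133, 0.0882, 0]}
    - {"jaw": 0.045, "pos": [-0.0133, 0.0882, 0]}
    - {"jaw": 0.045, "rz": -0.0435}
    - {"jaw": 0.045}

```text
time_s: 32.95
tool_pos: [0.6598, 0.0825, 0.1526]
tcp_rot: [0.026, 1.0, -0.0, -0.001]
force: [0.5, -0.3, 0.8]
width: 0.0448
gripper_force: 0.0
```

```bash
python3 -c "
from h import *
go([.661,.0815,.053],87)"
```

```text
toolz turn -0.0 q6 -1.45
d tool [-0.0015 -0.0009  0.0996] at [0.6598 0.0825 0.1526] axes x [-1.    0.05  0.  ] y [ 0.05  1.   -0.  ]
```

To row units: 0.04 m is 0.0667, 0.019 m is 0.0317.

>>> drive_effector:
  ticks:
    - {"jaw": 0.045, "pos": [-0.0025, -0.0017, 0.0667]}
    - {"jaw": 0.045, "pos": [0, 0, 0.0667]}
    - {"jaw": 0.045, "pos": [0, 0, 0.0317]}
    - {"jaw": 0.045}
    - {"jaw": 0}
    - {"jaw": 0}
    - {"jaw": 0}
    - {"jaw": 0}
  grip_n: 70

```text
time_s: 33.95
tool_pos: [0.6626, 0.0809, 0.0572]
tcp_rot: [0.027, 1.0, 0.0, 0.002]
force: [-1.1, -3.4, 6.5]
width: 0.0192
gripper_force: 68.3
```

>>> drive_effector:
  ticks:
    - {"jaw": 0, "pos": [0, 0, -0.0333]}
    - {"jaw": 0, "pos": [0, 0, -0.0667]}
    - {"jaw": 0, "pos": [0, 0, -0.0667]}
    - {"jaw": 0}
    - {"jaw": 0}
    - {"jaw": 0}

```text
time_s: 34.7
tool_pos: [0.6611, 0.0811, 0.1535]
tcp_rot: [0.026, 1.0, -0.0, -0.001]
force: [-0.4, -0.3, -4.1]
width: 0.0191
gripper_force: 69.0
```

```bash
python3 -c "
from h import *
feel(8)
go([.4698,.3264,.153],95);go([.4886,-.3236,.153],95)"
```

```text
Fz [-4.15 -3.71 -2.16 -3.95 -3.61 -3.2  -3.27 -3.25] mean -3.41 tau [-74.461 -36.754] [0.205 0.054] w 0.018941368176729926
toolz turn -0.14 q6 -1.45
d tool [0.2045 0.2348 0.002 ] at [0.6617 0.0811 0.1549] axes x [-1.    0.05  0.  ] y [ 0.05  1.   -0.  ]
toolz turn -0.14 q6 -1.45
d tool [ 0.1515 -0.4133  0.002 ] at [0.6617 0.0811 0.1549] axes x [-1.    0.05  0.  ] y [ 0.05  1.   -0.  ]
```

To row units: 0.042 m is 0.07, 0.04 m is 0.0667, -0.14 rad is -0.07.

>>> drive_effector:
  ticks:
    - {"jaw": 0, "pos": [0.03, 0.0333, 0]}
    - {"jaw": 0, "pos": [0.0583, 0.0667, 0]}
    - {"jaw": 0, "pos": [0.0667, 0.07, 0]}
    - {"jaw": 0, "pos": [0.0667, 0.07, 0]}
    - {"jaw": 0, "pos": [0.0583, 0.0667, 0]}
    - {"jaw": 0, "pos": [0.05, 0.05, 0]}
    - {"jaw": 0, "pos": [0.0342, 0.035, 0]}
    - {"jaw": 0, "rz": -0.07}
    - {"jaw": 0}

```text
time_s: 36.22
tool_pos: [0.4558, 0.3275, 0.1553]
tcp_rot: [-0.044, 0.999, 0.0, 0.0]
force: [0.4, -0.3, -4.7]
width: 0.0192
gripper_force: 69.1
```

```bash
python3 -c "
from h import *
go([.4548,.3277,.0595],95.1)"
```

```text
toolz turn -0.002 q6 -1.1
d tool [0.001  0.0003 0.0958] at [0.4558 0.3275 0.1553] axes x [-1.   -0.09 -0.  ] y [-0.09  1.    0.  ]
```

To row units: 0.04 m is 0.0667, 0.035 m is 0.0583.

>>> drive_effector:
  ticks:
    - {"jaw": 0, "pos": [0.0017, 0, 0.0667]}
    - {"jaw": 0, "pos": [0, 0, 0.0583]}
    - {"jaw": 0, "pos": [0, 0, 0.025]}
    - {"jaw": 0, "pos": [0, 0, 0.0108]}
    - {"jaw": 0}
    - {"jaw": 0}

```text
time_s: 36.98
tool_pos: [0.4558, 0.3274, 0.0602]
tcp_rot: [-0.043, 0.999, 0.0, 0.001]
force: [-1.9, -3.8, 6.7]
width: 0.0192
gripper_force: 70.3
```

```bash
python3 -c "
from h import *
go([.4548,.3277,.0595],95.1)"
```

```text
toolz turn -0.003 q6 -1.1
d tool [0.001  0.0004 0.0007] at [0.4558 0.3274 0.0602] axes x [-1.   -0.09 -0.  ] y [-0.09  1.    0.  ]
```

>>> drive_effector:
  ticks:
    - {"jaw": 0.04}
    - {"jaw": 0.04}
    - {"jaw": 0.04, "pos": [0, 0, -0.0667]}
    - {"jaw": 0.04, "pos": [0, 0, -0.0917]}
    - {"jaw": 0.05, "pos": [0.0833, -0.0167, -0.0333]}
    - {"jaw": 0.05, "pos": [0.0833, -0.0167, 0]}
    - {"jaw": 0.05}

```text
time_s: 37.85
tool_pos: [0.3549, 0.2981, 0.174]
tcp_rot: [-0.044, 0.999, 0.0, 0.0]
force: [0.8, 1.5, -0.1]
width: 0.0501
gripper_force: 0.0
```

```bash
python3 -c "
from h import *
f=grab('top'); im=f['color']
cv2.imwrite('pics/c5.png',cv2.resize(im[165:385,190:430,::-1],None,fx=3.2,fy=2.7,interpolation=cv2.INTER_CUBIC)) if 0 else cv2.imwrite('pics/c5.png',cv2.resize(im[190:340,190:430,::-1],None,fx=3.3,fy=3.3,interpolation=cv2.INTER_CUBIC))
m=(im.min(2)>110).astype(np.uint8); m[:,:345]=0;m[:,390:]=0;m[:220]=0;m[320:]=0
g=np.where(m); print('bar',rect(f,m,.076))
go([.574,-.1145,.16],87.1)"
```

```text
bar (573.486083984375, -113.86836242675781, 97.74468994140625, 13.733626365661621, -2.9667129516601562)
toolz turn 0.139 q6 -1.04
d tool [-0.1803 -0.4307  0.0142] at [0.3565 0.2987 0.1743] axes x [-1.   -0.09 -0.  ] y [-0.09  1.    0.  ]
```

View pics/c5.png

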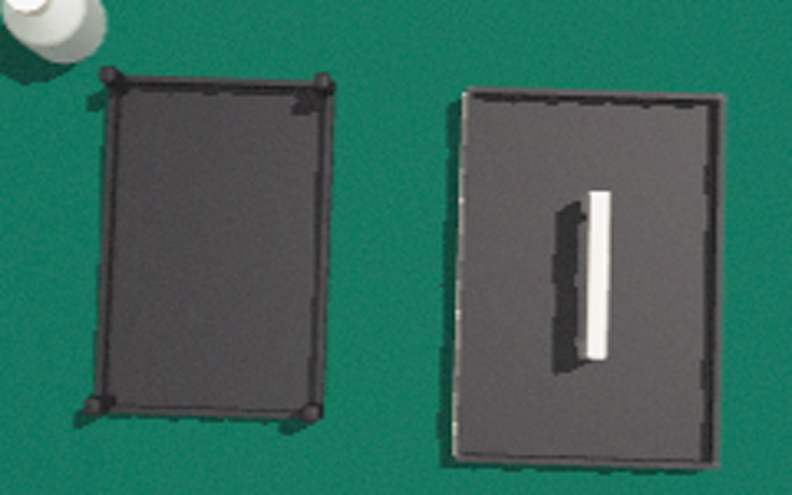

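The crop shows the parts tray empty, its post tops at (108,75), (323,80), (93,405) and (312,411). The loose tray is on the plate with its bar at (599,275). I'll fit both poses precisely by silhouette.

```bash
cat > fit.py <<'E'
from h import *
def box(cx,cy,hx,hy,z0,z1): return np.array([(cx+a*hx,cy+b*hy,z) for a in(-1,1) for b in(-1,1) for z in(z0,z1)])
PARTS=[box(0,0,.105,.07,0,.024)]+[box(a*.1,b*.065,.005,.005,0,.062) for a in(-1,1) for b in(-1,1)]
def top(z): return [box(0,0,.115,.08,z,z+.03)]
def fit(f,solids,guess,zc):
    im=f["color"].astype(int); S=4
    m=((im.max(2)<115)&(im[...,1]-im[...,0]<18)).astype(np.uint8)
    P=proj(f,[[guess[0]+a*.15,guess[1]+b*.11,z] for a in(-1,1) for b in(-1,1) for z in(0,.06)]); u0,v0=np.maximum(P.min(0).astype(int),0); u1,v1=P.max(0).astype(int)
    m=m[v0:v1,u0:u1]; n,l,st,_=cv2.connectedComponentsWithStats(m); m=(l==1+np.argmax(st[1:,4])).astype(np.uint8)
    cs,_=cv2.findContours(m,cv2.RETR_EXTERNAL,cv2.CHAIN_APPROX_NONE); m=cv2.drawContours(m,cs,-1,1,-1)
    big=np.kron(m,np.ones((S,S),np.uint8))
    def sil(q):
        a=q[2]/100; R=np.array([[np.cos(a),-np.sin(a)],[np.sin(a),np.cos(a)]]); h=np.zeros_like(big)
        for B in solids:
            W=np.c_[B[:,:2]@R.T+np.array(q[:2])/1e3,B[:,2]]
            cv2.fillConvexPoly(h,cv2.convexHull(((proj(f,W)-[u0,v0]+.5)*S).astype(np.int32)),1)
        return h
    c=lambda q:1-(sil(q)&big).sum()/(sil(q)|big).sum()
    g=np.array([guess[0]*1e3,guess[1]*1e3,-4.5])
    r=minimize(c,g,method="Nelder-Mead",options=dict(initial_simplex=g+np.array([[0,0,0],[6,0,0],[0,6,0],[0,0,4]])))
    return r.x[:2].round(2),np.degrees(r.x[2]/100).round(2),round(r.fun,4)
if __name__=="__main__":
    for n in("top","side"):
        f=grab(n); print(n,"parts",fit(f,PARTS,(.5966,.1148),0))
        if n=="top": print(n,"loose",fit(f,top(.006),(.574,-.1145),0))
E
python3 fit.py
```

```text
top parts (array([597.96, 119.07]), np.float64(-2.84), np.float64(0.0178))
top loose (array([ 573.63, -113.14]), np.float64(-2.79), np.float64(0.0188))
side parts (array([598.94, 118.4 ]), np.float64(-3.11), np.float64(0.0447))
```

To row units: -0.0538 m is -0.0897, -0.0225 m is -0.0375, 0.139 rad is 0.0695.

>>> drive_effector:
  ticks:
    - {"jaw": 0.05, "pos": [-0.0375, -0.0897, 0]}
    - {"jaw": 0.05, "pos": [-0.0375, -0.0897, 0]}
    - {"jaw": 0.05, "pos": [-0.0375, -0.0897, 0]}
    - {"jaw": 0.05, "pos": [-0.0375, -0.0897, 0]}
    - {"jaw": 0.05, "pos": [-0.0375, -0.0897, 0]}
    - {"jaw": 0.05, "pos": [-0.0375, -0.0897, 0]}
    - {"jaw": 0.05, "pos": [-0.0375, -0.0897, 0]}
    - {"jaw": 0.05, "pos": [-0.0375, -0.0897, 0]}
    - {"jaw": 0.05, "pos": [0, 0, 0.0333], "rz": 0.0695}
    - {"jaw": 0.05, "pos": [0, 0, 0.0333]}
    - {"jaw": 0.05}

```text
time_s: 39.38
tool_pos: [0.5737, -0.1149, 0.1318]
tcp_rot: [0.026, 1.0, 0.0, -0.002]
force: [-0.0, -0.1, 0.7]
width: 0.0498
gripper_force: 0.0
```

```bash
python3 -c "
from h import *
go([.574,-.1145,.0675],87.1)"
```

```text
toolz turn -0.002 q6 -1.78
d tool [-0.0005  0.0004  0.0643] at [ 0.5737 -0.1149  0.1318] axes x [-1.    0.05  0.  ] y [0.05 1.   0.  ]
```

To row units: 0.03 m is 0.05, 0.025 m is 0.0417.

>>> drive_effector:
  ticks:
    - {"jaw": 0.05, "pos": [0, 0.0007, 0.05]}
    - {"jaw": 0.05, "pos": [0, 0, 0.0417]}
    - {"jaw": 0.05, "pos": [0, 0, 0.015]}
    - {"jaw": 0.05}
    - {"jaw": 0}
    - {"jaw": 0}
    - {"jaw": 0}
    - {"jaw": 0}
    - {"jaw": 0}
  grip_n: 100

```text
time_s: 40.5
tool_pos: [0.5743, -0.1143, 0.0708]
tcp_rot: [0.026, 1.0, -0.0, 0.001]
force: [-2.0, -0.3, 6.7]
width: 0.01
gripper_force: 98.3
```

```bash
python3 -c "
from h import *
go([.574,-.1145,.0675],87.1)"
```

```text
toolz turn -0.001 q6 -1.78
d tool [ 0.0003 -0.0002  0.0033] at [ 0.5743 -0.1143  0.0708] axes x [-1.    0.05 -0.  ] y [ 0.05  1.   -0.  ]
```

>>> drive_effector:
  ticks:
    - {"jaw": 0, "pos": [0, 0, -0.0083]}
    - {"jaw": 0, "pos": [0, 0, -0.0167]}
    - {"jaw": 0, "pos": [0, 0, -0.05]}
    - {"jaw": 0, "pos": [0, 0, -0.0667]}
    - {"jaw": 0, "pos": [0, 0, -0.05]}
    - {"jaw": 0}
    - {"jaw": 0}

```text
time_s: 41.38
tool_pos: [0.5733, -0.114, 0.1834]
tcp_rot: [0.026, 1.0, 0.0, -0.001]
force: [0.3, 0.6, -3.9]
width: 0.0097
gripper_force: 98.0
```

```bash
python3 -c "
from h import *
go([.5985,.118,.18],87.15)"
```

```text
toolz turn -0.002 q6 -1.78
d tool [-0.0131  0.233   0.0034] at [ 0.5733 -0.114   0.1834] axes x [-1.    0.05  0.  ] y [0.05 1.   0.  ]
```

To row units: 0.045 m is 0.075, 0.04 m is 0.0667.

>>> drive_effector:
  ticks:
    - {"jaw": 0, "pos": [-0.0017, 0.0333, 0]}
    - {"jaw": 0, "pos": [-0.0042, 0.075, 0]}
    - {"jaw": 0, "pos": [-0.0042, 0.075, 0]}
    - {"jaw": 0, "pos": [-0.0042, 0.075, 0]}
    - {"jaw": 0, "pos": [-0.0033, 0.0667, 0]}
    - {"jaw": 0, "pos": [-0.0017, 0.0417, 0]}
    - {"jaw": 0, "pos": [0, 0.0167, 0]}
    - {"jaw": 0, "pos": [0, 0, 0.05]}
    - {"jaw": 0}
    - {"jaw": 0}

```text
time_s: 42.62
tool_pos: [0.5975, 0.1147, 0.1553]
tcp_rot: [0.026, 1.0, 0.0, 0.0]
force: [0.1, 0.1, -2.1]
width: 0.0099
gripper_force: 98.1
```

```bash
python3 - <<'E'
from fit import *
f=grab("top","t6.png"); im=f["color"]; z=tool()[0][2]-.0648
m=(im.min(2)>130).astype(np.uint8); m[:,:230]=0;m[:,275:]=0;m[:215]=0;m[315:]=0
g=grab("side","s6.png")
go([.5985,.118,.1168],87.15)
cv2.imwrite('pics/c6.png',np.hstack([cv2.resize(im[180:340,190:310,::-1],None,fx=3,fy=3),cv2.resize(g["color"][120:280,220:400,::-1],None,fx=2.4,fy=3)]))
E
```

```text
toolz turn -0.003 q6 -1.39
d tool [-0.0006  0.0033  0.039 ] at [0.5977 0.1148 0.1558] axes x [-1.    0.05 -0.  ] y [0.05 1.   0.  ]
```

View pics/c6.png

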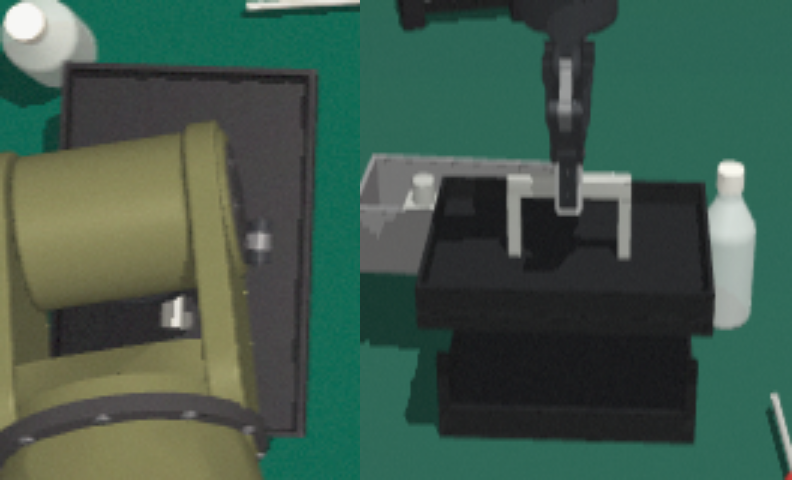

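The view shows the loose tray level above the parts tray, parallel to it. The bottle, at (730,250) in the right half, is clear of it. Aligning and lowering.

To row units: 0.012 m is 0.02, 0.0033 m is 0.0055, -0.003 rad is -0.0015.

>>> drive_effector:
  ticks:
    - {"jaw": 0, "pos": [-0.001, 0.0055, 0.0167], "rz": -0.0015}
    - {"jaw": 0, "pos": [0, 0, 0.02]}
    - {"jaw": 0, "pos": [0, 0, 0.0133]}
    - {"jaw": 0, "pos": [0, 0, 0.0067]}
    - {"jaw": 0}
    - {"jaw": 0}

```text
time_s: 43.48
tool_pos: [0.5982, 0.1183, 0.121]
tcp_rot: [0.024, 1.0, 0.0, 0.0]
force: [0.2, -0.1, -2.8]
width: 0.0099
gripper_force: 98.2
```

```bash
python3 -c "
from h import *
go([.5985,.118,.1168],87.15);feel(4)"
```

```text
toolz turn 0.001 q6 -1.39
d tool [-0.0003 -0.0003  0.0042] at [0.5982 0.1183 0.121 ] axes x [-1.    0.05 -0.  ] y [0.05 1.   0.  ]
Fz [-3.52 -3.32 -3.75 -3.31] mean -3.48 tau [-67.267 -34.154] [0.094 0.046] w 0.010106110891143187
```

>>> drive_effector:
  ticks:
    - {"jaw": 0, "pos": [0, 0, 0.005]}
    - {"jaw": 0, "pos": [0, 0, 0.0033]}
    - {"jaw": 0}
    - {"jaw": 0}

```text
time_s: 44.18
tool_pos: [0.5981, 0.1183, 0.1168]
tcp_rot: [0.024, 1.0, 0.0, 0.0]
force: [-7.0, -1.9, 10.2]
width: 0.01
gripper_force: 100.1
```

```bash
python3 -c "
from h import *
go([.5985,.118,.1168],87.15);feel(4)"
```

```text
toolz turn 0.001 q6 -1.39
d tool [-0.0005 -0.0003 -0.    ] at [0.5981 0.1183 0.1168] axes x [-1.    0.05 -0.  ] y [0.05 1.   0.  ]
Fz [10.15  9.55  9.44  9.21] mean 9.59 tau [-60.363 -32.378] [0.002 0.   ] w 0.009740295875256773
```

To row units: -0.06 m is -0.1, -0.05 m is -0.0833.

>>> drive_effector:
  ticks:
    - {"jaw": 0.05}
    - {"jaw": 0.05}
    - {"jaw": 0.05}
    - {"jaw": 0.05, "pos": [0, 0, -0.05]}
    - {"jaw": 0.05, "pos": [0, 0, -0.0833]}
    - {"jaw": 0.05, "pos": [0, 0, -0.1]}
    - {"jaw": 0.05, "pos": [0.0833, -0.05, -0.0333]}
    - {"jaw": 0.05, "pos": [0.0833, -0.05, 0]}
    - {"jaw": 0.05, "pos": [0.0833, -0.05, 0]}
    - {"jaw": 0.05, "pos": [0.0667, -0.0667, 0]}
    - {"jaw": 0.05, "pos": [0.05, -0.0833, 0]}
    - {"jaw": 0.05, "pos": [0, -0.0833, 0]}
    - {"jaw": 0.05}
    - {"jaw": 0.05}

```text
time_s: 46.12
tool_pos: [0.3671, -0.1005, 0.2756]
tcp_rot: [0.025, 1.0, 0.0, 0.0]
force: [-0.5, 0.1, -0.1]
width: 0.0499
gripper_force: 0.0
```

```bash
python3 - <<'E'
from fit import *
f=grab("top","t7.png"); g=grab("side","s7.png"); print(fit(f,top(.052),(.5985,.118),0))
cv2.imwrite('pics/c7.png',np.hstack([f["color"][150:400,90:520,::-1],g["color"][120:370,190:430,::-1]]))
E
```

```text
(array([597.47, 119.66]), np.float64(-2.59), np.float64(0.0141))
```

View pics/c7.png

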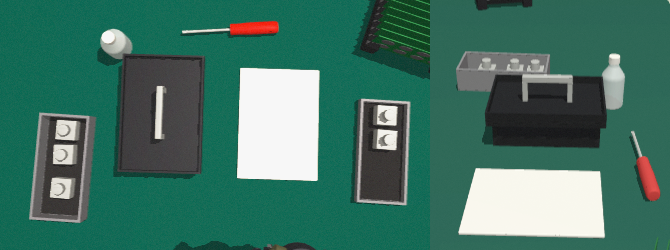

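View pics/s7.png

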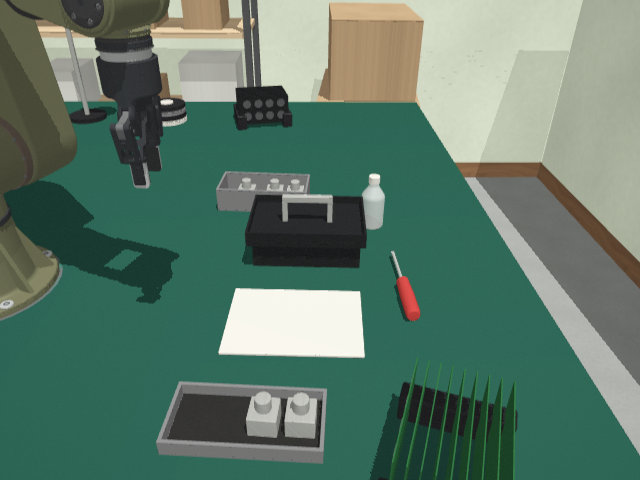

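All three solid weights are flat in the deep bin, and both hollow ones are flat in the shallow bin at (264,415) and (301,415). The tray is seated level at (307,225), and the bottle and driver are untouched. Handing in.

```bash
python3 -c "
from plant import manip
print(manip.finish_job())"
```

```text
the job is handed in; nothing more can be done
None
```

The job is handed in: three solid weights are in the deep bin, two hollow ones are in the shallow bin, the empty tray sits level on the four posts again, and the bottle and screwdriver were not touched.

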